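Clamp a tube offcut in the ratchet clamp

TASK

Clamp the short square tube in the ratchet clamp: stand it upright on the bare plate between the sprung pad and the stop block, then turn the knob clockwise until the pad has pushed the tube firmly against the stop. From that point wind on two more clicks of the ratchet and no further, because the thin wall dents, then let go so that the pawl holds the wheel. Leave the other things on the bench where they are.

Things in the scene. Friction and masses are not known exactly. Their poses are not given: they have to be found in the camera images.
- tube_center (a point): Centre (half-way up) of a loose offcut of square aluminium tube, 30 x 30 mm, 80 mm tall, 0.15 kg, open at the top, standing upright on the bench; its x and y axes are square to its side faces, z is up.
- seat (a point): Point on the top of the clamp's base plate (12 mm above the bench) where the tube's foot belongs. Its y axis is the clamping line, from the knob end (-y) to the stop (+y). Pad face at y = -19 mm when slack; stop face somewhere from y = +19 to +33 mm: set anew each time, not measured. Pad and stop are 36 mm wide in x and up to 24 mm tall above the plate; the bare plate beside them is free.
- knob_grip (a point): Point on the vertical axis of the knob, 72 mm above the bench, at the height to grip. The knob is a bar 64 mm long (its x axis), 16 mm thick (y), from 56 to 86 mm above the bench, on a ratchet wheel of 92 mm diameter whose top is 46 mm above the bench. It stands 99 mm from the seat, towards the seat's -y.
- knob (a joint): Angle of knob and wheel, rad, 0 when slack, growing clockwise from above, to 3.0. 24 teeth; the sprung pawl drops in (a click) 0 to 0.03 past each multiple of 0.262 and then holds the wheel at that multiple; until it has dropped, the wheel springs back. Drives the pad 12 mm per rad. Torque when free 0.10 N m at 0, 0.17 at 2, easing by 0.05 in the last 0.1 rad before each click.
- pad: Dark steel clamping pad, 36 mm wide, 22 mm tall; origin at the centre of its face, which looks along the seat's +y, 25 mm above the bench. Moves towards the stop as the knob turns. It sits on a spring in the ram: once the tube bears on the stop it stays put, its push leaps to 6 N, then grows 1.7 N per mm (5.3 N per tooth). The knob torque rises by 0.012 N m for each newton of push.
- tin: An empty bystander tin, 90 mm across, 100 mm tall; to be left alone.
- jar: A closed bystander jar, 72 mm across, 85 mm tall; to be left alone.
- block: A bystander steel block, 60 x 45 x 40 mm; to be left alone.
- brush: A bystander paint brush lying down, 190 mm long; to be left alone.
- tube: The same tube as tube_center; origin at the centre of its foot.

How it is judged (in metres and radians):
On the way, in this order (a step that is already met when the one before it is completed fails the run):
1. the tube stands upright on the plate between pad and stop, let go, with the pad not yet pressing (horizontal distance between tube_center and seat below 0.024 m and z of tube_center in the frame of seat below 0.043 m and angle between tube_center's own z axis and vertical below 0.08 rad and contact force between the fingers and tube below 0.3 N and contact force between pad and tube below 4 N), for 0.2 s.
2. the pad has the tube against the stop (contact force between pad and tube above 5 N), for 0.2 s.
At the end, for the whole second after the job is handed in: The tube stands upright (within 0.06 rad) with its foot on the plate, within 26 mm of the seat point, held against the stop by the pad with 10 to 20 N (what two clicks past the first bite give, with room to spare), and everything let go, so that only the pawl holds the wheel (contact force between pad and tube between 10 and 20 N and horizontal distance between tube_center and seat below 0.026 m and z of tube_center in the frame of seat below 0.043 m and angle between tube_center's own z axis and vertical below 0.06 rad and linear speed of tube below 0.01 m/s); the robot touches nothing.
It fails at once if the pad crushes the tube with over 24 N (contact force between pad and tube above 24 N).
It fails at once if the tin is pushed over 30 mm (distance of tin from where it was at the start of the episode above 0.03 m).
It fails at once if the jar is pushed over 30 mm (distance of jar from where it was at the start of the episode above 0.03 m).
It fails at once if the block is pushed over 30 mm (distance of block from where it was at the start of the episode above 0.03 m).
It fails at once if the brush is pushed over 30 mm (distance of brush from where it was at the start of the episode above 0.03 m).
It also fails if it takes over 72 s, if anything falls off the work surface, if the arm or the gripper's body presses on something with over 40 N, if the wrist force passes 120 N, or if a joint passes its speed limit or range.

ROBOT

A 6-joint arm with a two-finger parallel gripper is mounted at the origin on the work surface. World frame = base frame: x ahead of the robot, y to its left, z up, the work surface at z = 0. Lengths are in mm, angles in rad, forces in N, time in s.
With the tool pointing down it reaches from about 300 to 775 mm from the base axis. Payload 14.6 kg.
Tool frame: the origin (TCP) lies at the very end of the fingers, on their centre line; the grasp point (between the pads) lies 19 mm behind it; z points along the fingers, y is the direction in which the jaws open and shut (so a half turn about z gives the same grasp; the last joint's range is limited). The gripper opens to 85 mm and grips with 20 to 120 N. Pads are 22 mm wide; open, the fingers measure 114 mm over their backs; the gripper's body (76 mm by 85 mm) begins 54 mm behind the grasp point. The pads swing forward as they close: fully open they stand 13 mm farther back than shut.
Start: joints at [-1.258, 0.3, 1.521, -0, 1.321, -0.067], TCP at [203.897, -510.799, 231.281] pointing down, gripper open.
Joint ranges: [-3.03, 3.03], [-0.79, 2.21], [0.23, 2.52], [-1.04, 4.18], [0, 3.07], [-2.55, 2.55]. Speed limits (rad/s): [2.22, 2.22, 2.57, 3.14, 3.14, 3.14].

INTERFACE

Orientations are given as a unit quaternion [x, y, z, w].
In Python, from station import arm, vision gives the robot as it stands.
- The arm moves only by the tool jog_arm, never from a script. Its argument "series" is a list of rows, each a list of 7 numbers: the shift along the world's x, y, z in cm, then the turn, a rotation vector about the world's x, y, z in rad, then the finger opening in cm, from 0 to 8.54. A call has 1 to 20 rows; each row shifts and turns the pose as measured when the row begins; what a row does not reach is not made up. A row lasts 1/8 s, in which the tool goes at most 62.5 mm and 10.7 degrees, less where a joint would pass 70% of its speed; a pose out of reach is approached as far as the arm can. A call with a gripper value outside its range is refused whole. The fingers move at their own pace and stop on an object; "grip_force" is the grip in N (left out, the last holds). Time passes only in rows, so rows that do not move let the fingers close. It gives the time, the measured TCP pose, the force and the opening at its end, in the units of the state.
- arm.read_state(): the state, without advancing time (a new reading comes with each control period).
- vision.snapshot(name): name is "scene" or "side" or "wrist"; returns a dict with "img" (384x512x3 uint8, red, green, blue), "K" (3x3 intrinsics, pixels), "rvec" (rotation vector, rad) and "tvec" (3), from world to camera coordinates, as OpenCV has them. Camera axes: x right, y down, z forward; pixel columns grow to the right and rows downward; lengths in mm; the calibration is good to about 2 mm. A picture is of the moment at which its call begins. There is no depth.
- arm.hand_in(): hands the job in, once; it reports no verdict.
The state is a dict: "time": time; "joint_positions": joint angles; "qd": joint speeds; "effort": joint torques, N m; "tool_pos": TCP position; "tool_rot": TCP orientation; "wrist_force": force on the tool from outside, world axes, zero at the start; "ft_torque": the same for the moment, N m; "opening": finger opening in mm.
Only numpy, scipy, OpenCV 4.12 (cv2) and the standard library are available. Lean on these libraries where they do the work, as an engineer would, in place of code of your own. Each camera call takes 0.05 s, during which the arm holds its last target.

## Working session

There is one attempt and no reset: what is moved stays moved. The work goes in short steps, Python scripts to look and compute and a tool call to move; the robot and the scene stay as the last step left them, time stands still between calls to the robot, and variables do not carry over. Pictures are saved under pics/ and viewed, and the job is handed in when it is done.

Besides the shell and the picture viewer there is one more tool, called by a JSON object that holds its "name" and its "arguments", one argument or row to a line. jog_arm: Moves the arm, as the interface text tells. Its arguments: {"type":"object","properties":{"series":{"type":"array"},"grip_force":{"type":"number"}},"required":["series"]}

```bash
mkdir -p pics; ls; python3 - <<'E'
from station import arm, vision
import cv2,json,numpy as np
for n in ["scene","side","wrist"]:
    s=vision.snapshot(n); cv2.imwrite(f"pics/{n}0.png",s["img"][:,:,::-1])
    np.savez(f"{n}0.npz",**s)
    R=cv2.Rodrigues(np.array(s["rvec"],float))[0]; print(n,s["K"],(-R.T@np.array(s["tvec"]).ravel()).round(), R[2].round(2))
print(arm.read_state())
E
```

```text
pics
scene [[361.85736206   0.         255.35284651]
 [  0.         361.85736206 188.49654101]
 [  0.           0.           1.        ]] [1184.  242.  803.] [-0.6  -0.25 -0.76]
side [[451.78665632   0.         256.31557646]
 [  0.         451.78665632 190.55267839]
 [  0.           0.           1.        ]] [ 396.  984. 1014.] [ 0.15 -0.72 -0.68]
wrist [[295.27192336   0.         256.16200279]
 [  0.         295.27192336 187.03065637]
 [  0.           0.           1.        ]] [ 272. -483.  373.] [-0.27 -0.11 -0.96]
{'time': 0.15, 'joint_positions': array([-1.25763070e+00,  3.00330324e-01,  1.52144164e+00,  5.08021202e-06,
        1.32069725e+00, -6.65736277e-02]), 'qd': array([ 0.00115029,  0.00010196, -0.00268886, -0.00097185, -0.00191199,
        0.00258219]), 'effort': array([ 1.39698102e-03, -5.43660843e+01, -3.61883140e+01, -6.02765385e-05,
        3.16179248e-03,  1.94783445e-05]), 'tool_pos': array([ 203.8297204 , -510.64347211,  230.85752862]), 'tool_rot': array([ 9.82028874e-01,  1.88730228e-01, -5.14597818e-05, -4.35259897e-04]), 'wrist_force': array([ 0.70218997, -0.02028017,  1.25048675]), 'ft_torque': array([ 0.07029261,  0.02629008, -0.03692798]), 'opening': 85.45861729905337}
```

View pics/scene0.png

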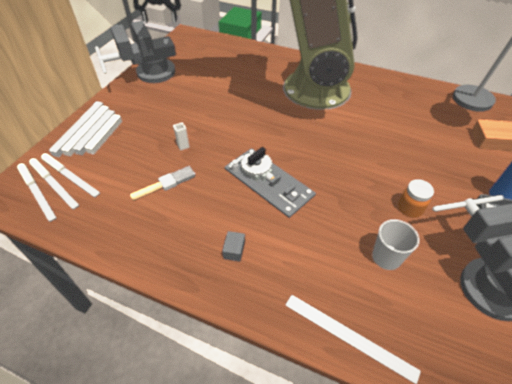

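View pics/side0.png

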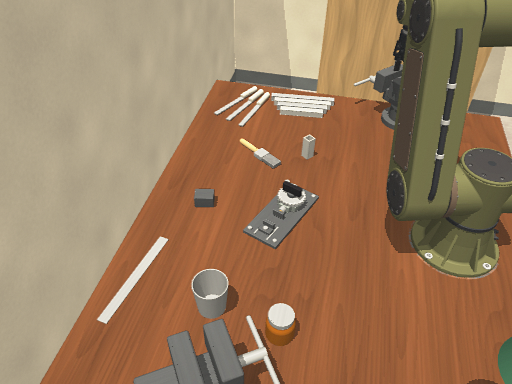

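View pics/wrist0.png

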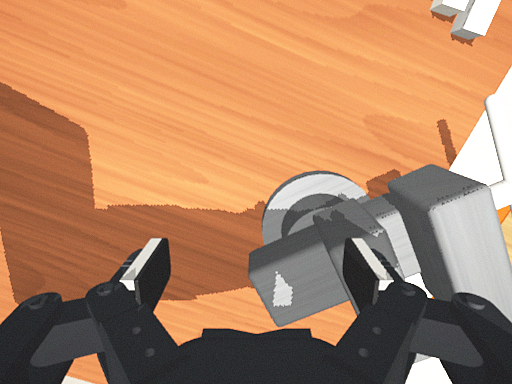

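The scene view shows the tube at about (181,136), the clamp plate around (268,180) with the knob at about (257,157), the brush at (163,183), block (234,246), tin (395,245) and jar (417,198). I'll enlarge the crops.

```bash
cat > h.py <<'E'
import numpy as np,cv2
from scipy.optimize import least_squares
def cam(s):
    return np.array(s["K"],float),np.array(s["rvec"],float).ravel(),np.array(s["tvec"],float).ravel()
def ray(s,uv,z):
    K,r,t=cam(s);R=cv2.Rodrigues(r)[0];c=-R.T@t
    d=R.T@np.linalg.inv(K)@np.array([uv[0],uv[1],1.]);return c+d*(z-c[2])/d[2]
def proj(s,P):
    K,r,t=cam(s);return cv2.projectPoints(np.array(P,float).reshape(-1,1,3),r,t,K,None)[0].reshape(-1,2)
def crop(s,x0,y0,w,h,k,name,grid=10):
    im=s["img"][y0:y0+h,x0:x0+w,::-1]
    im=cv2.resize(im,None,fx=k,fy=k,interpolation=cv2.INTER_CUBIC).copy()
    for x in range((x0//grid+1)*grid,x0+w,grid):
        cv2.line(im,((x-x0)*k,0),((x-x0)*k,6),(0,255,255),1);cv2.putText(im,str(x),((x-x0)*k-10,16),0,.35,(0,255,255),1)
    for y in range((y0//grid+1)*grid,y0+h,grid):
        cv2.line(im,(0,(y-y0)*k),(6,(y-y0)*k),(0,255,255),1);cv2.putText(im,str(y),(8,(y-y0)*k+4),0,.35,(0,255,255),1)
    cv2.imwrite("pics/"+name,im)
E
python3 - <<'E'
from h import *
a=np.load("scene0.npz");b=np.load("side0.npz")
crop(a,165,115,160,110,5,"c_a.png");crop(b,235,125,100,120,5,"c_b.png")
E
```

```text
(no output)
```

View pics/c_a.png

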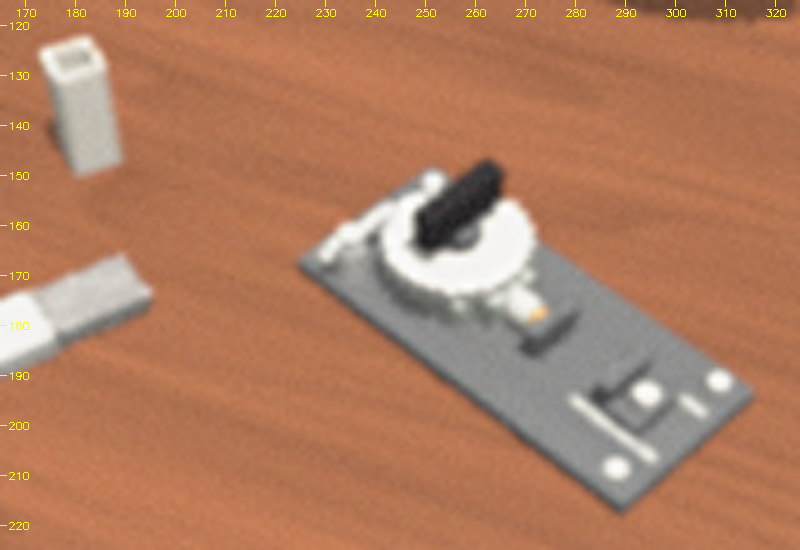

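View pics/c_b.png

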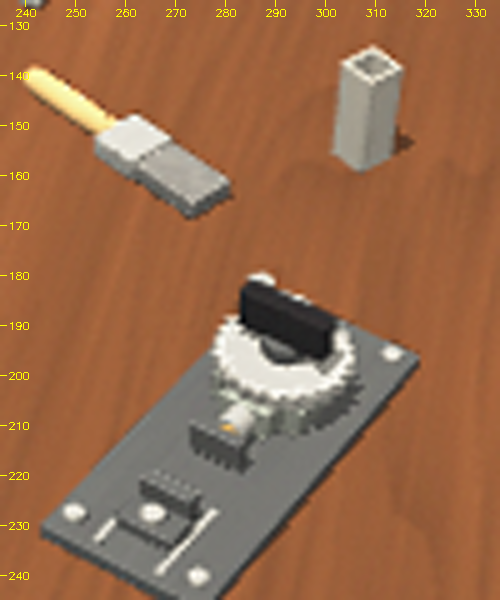

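```bash
python3 - <<'E'
from h import *
a=np.load("scene0.npz");b=np.load("side0.npz")
A=lambda p:np.array([165+p[0]/5,115+p[1]/5]);B=lambda p:np.array([235+p[0]/5,125+p[1]/5])
print("plate A",[ray(a,A(p),12).round(1) for p in [(300,260),(432,168),(753,391),(622,506)]])
print("plate B",[ray(b,B(p),12).round(1) for p in [(42,526),(418,354),(214,596)]])
print("tube top A",[ray(a,A(p),80).round(1) for p in [(40,57),(90,37),(106,67),(53,84)]], [ray(a,A(p),0).round(1) for p in [(77,176),(123,162)]])
print("tube top B",[ray(b,B(p),80).round(1) for p in [(342,65),(372,46),(402,65),(372,84)]],[ray(b,B(p),0).round(1) for p in [(333,155),(362,172),(393,157)]])
print("knob top A",[ray(a,A(p),86).round(1) for p in [(416,207),(485,160),(502,170),(432,218)]])
print("knob top B",[ray(b,B(p),86).round(1) for p in [(241,284),(252,279),(336,315),(328,324)]])
print("stop? screw A",ray(a,A((647,392)),36),"B",ray(b,B((153,512)),36))
E
```

```text
plate A [array([ 524.6, -129.7,   12. ]), array([419.7, -88.3,  12. ]), array([515.1, 151. ,  12. ]), array([620.1, 109.4,  12. ])]
plate B [array([609.4, 110.1,  12. ]), array([409.4, -91.2,  12. ]), array([500. , 139.2,  12. ])]
tube top A [array([ 490.4, -318.2,   80. ]), array([ 461.9, -299.9,   80. ]), array([ 482.6, -276.7,   80. ]), array([ 508.8, -298.1,   80. ])] [array([ 504.4, -297.9,   -0. ]), array([ 481.5, -277.5,    0. ])]
tube top B [array([ 494.8, -296. ,   80. ]), array([ 477.5, -323.4,   80. ]), array([ 454.2, -306.3,   80. ]), array([ 471.5, -279.4,   80. ])] [array([ 493.9, -296.4,   -0. ]), array([ 471. , -282.3,    0. ]), array([ 451.6, -304.7,    0. ])]
knob top A [array([523.7, -53.2,  86. ]), array([473. , -32.1,  86. ]), array([476.8, -20.1,  86. ]), array([528.1, -41.5,  86. ])]
knob top B [array([522.1, -48. ,  86. ]), array([516.4, -54.2,  86. ]), array([461.1, -34.1,  86. ]), array([464.6, -25. ,  86. ])]
stop? screw A [559.08046024 100.34406474  36.        ] B [543.91713017 105.13013158  36.        ]
```

The two cameras differ by about 10 mm in x, so I'll use the wrist camera to settle it. I'm moving above the tube, turning so the jaws square up with it.

{"name": "jog_arm", "arguments": {
  "series": [
    [2.3,1.8,0.3,0,0,0.175,8.5],
    [2.3,1.8,0.3,0,0,0.175,8.5],
    [2.3,1.8,0.3,0,0,0.175,8.5],
    [2.3,1.8,0.3,0,0,0.175,8.5],
    [2.3,1.8,0.3,0,0,0.175,8.5],
    [2.3,1.8,0.3,0,0,0.175,8.5],
    [2.3,1.8,0.3,0,0,0.175,8.5],
    [2.3,1.8,0.3,0,0,0.175,8.5],
    [2.3,1.8,0.3,0,0,0.175,8.5],
    [2.3,1.8,0.3,0,0,0.175,8.5],
    [2.3,1.8,0.3,0,0,0.175,8.5],
    [2.3,1.8,0.3,0,0,0.175,8.5],
    [0,0,0,0,0,0,8.5]
  ]
}}

```text
time: 1.78
tool_pos: [486.9, -285.9, 264.6]
tool_rot: [0.292, 0.956, -0.002, -0.003]
wrist_force: [0.9, -0.3, -0.3]
opening: 85.1
```

```bash
cat > snap.py <<'E'
import sys
from station import arm, vision
from h import *
from scipy.spatial.transform import Rotation as Ro
tag=sys.argv[1]
st=arm.read_state()
M=Ro.from_quat(st["tool_rot"]).as_matrix()
print("t",st["time"],"tcp",st["tool_pos"].round(1),"yaw_y deg",np.degrees(np.arctan2(M[1,1],M[0,1])).round(2),"z",M[:,2].round(3),"F",st["wrist_force"].round(2),"T",st["ft_torque"].round(3),"op",round(st["opening"],1),"q6",st["joint_positions"][5].round(2))
for n in sys.argv[2:]:
    s=vision.snapshot(n); np.savez(f"{n}{tag}.npz",**s); cv2.imwrite(f"pics/{n}{tag}.png",s["img"][:,:,::-1])
E
python3 snap.py 1 wrist scene side
```

```text
t 1.775 tcp [ 486.9 -285.9  264.6] yaw_y deg 56.0 z [-0.006 -0.002 -1.   ] F [ 0.94 -0.31 -0.27] T [-0.068  0.028 -0.031] op 85.1 q6 -1.57
```

View pics/wrist1.png

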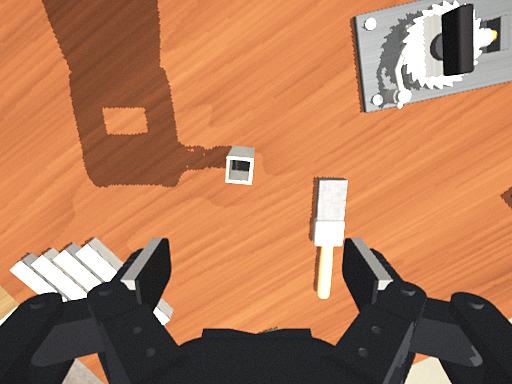

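View pics/scene1.png

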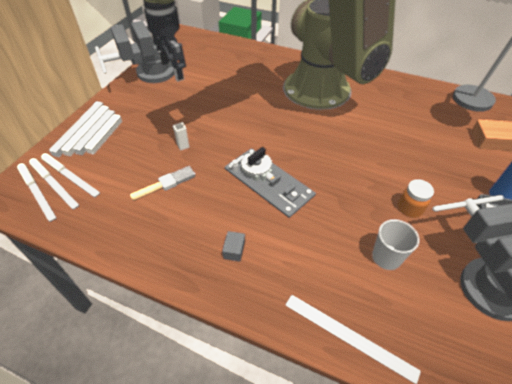

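View pics/side1.png

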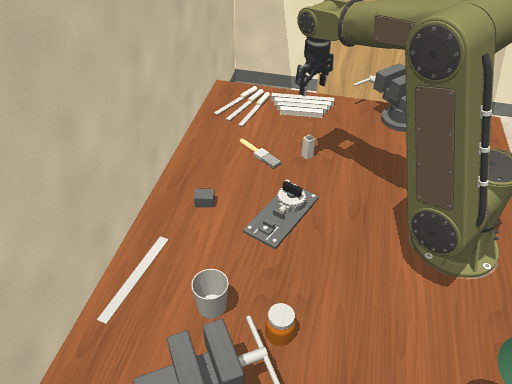

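```bash
python3 - <<'E'
from h import *
w=np.load("wrist1.npz");a=np.load("scene1.npz");b=np.load("side1.npz")
tcp=[486.9,-285.9,264.6]
for n,s in zip("wab",(w,a,b)): print(n,proj(s,[tcp,[486,-298,0],[475,-301,0]]).round(1))
K,r,t=cam(w);R=cv2.Rodrigues(r)[0];print((-R.T@t).round(1),R.round(2))
print("tube W top",ray(w,(240,172),80))
crop(w,210,130,80,70,8,"w1.png");crop(w,350,0,162,120,4,"w1b.png",20)
E
```

```text
w [[256.5 241.4]
 [249.7 157.8]
 [243.5 152.5]]
a [[172.7  74.6]
 [183.3 146.5]
 [184.2 144.1]]
b [[310.7  93.1]
 [303.9 156.1]
 [307.  156. ]]
[ 426.6 -244.5  407.6] [[ 0.56  0.83 -0.01]
 [ 0.8  -0.53  0.29]
 [ 0.23 -0.16 -0.96]]
tube W top [ 481.71526074 -305.9889202    80.        ]
```

View pics/w1.png

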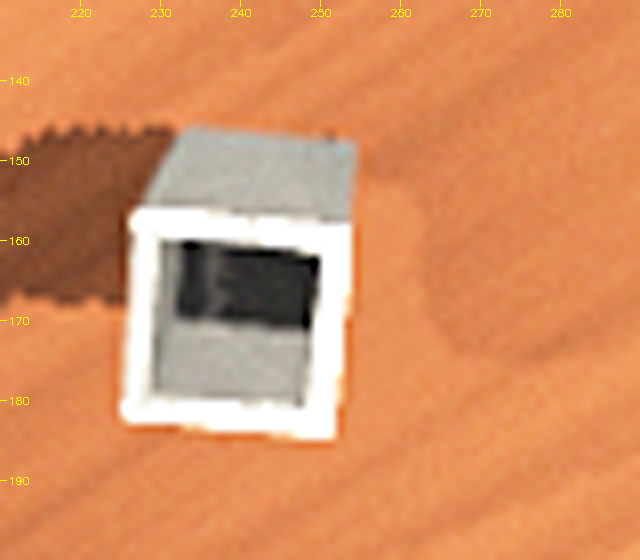

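View pics/w1b.png

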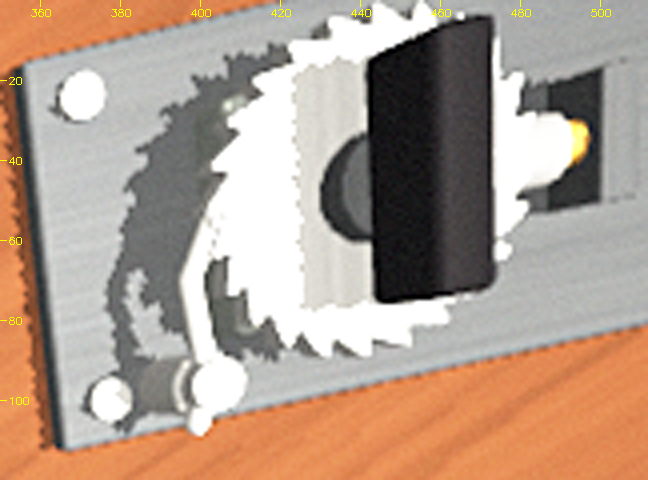

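```bash
python3 - <<'E'
from h import *
w=np.load("wrist1.npz")
C=[ray(w,(210+x/8-.45,130+y/8-.45),80) for x,y in [(132,208),(352,222),(336,438),(122,420)]]
C=np.array(C);print(C.round(1),C.mean(0)); 
for i in range(4): d=C[(i+1)%4]-C[i];print(np.linalg.norm(d).round(1),np.degrees(np.arctan2(d[1],d[0])).round(1))
E
```

```text
[[ 457.4 -308.1   80. ]
 [ 476.3 -283.6   80. ]
 [ 501.1 -303.3   80. ]
 [ 481.7 -327.3   80. ]] [ 479.13035031 -305.59332394   80.        ]
30.9 52.4
31.7 -38.3
30.9 -128.9
31.0 141.7
```

The wrist view puts the tube's top centre near (479,-305), with sides about 31 mm and yaw about 52°. That lies between the two other cameras' results. I'll go closer to refine it.

{"name": "jog_arm", "arguments": {
  "series": [
    [-0.4,-0.9,-3.0,0,0,-0.035,8.5],
    [-0.4,-0.9,-3.0,0,0,-0.035,8.5],
    [0,0,-3.0,0,0,0,8.5],
    [0,0,-2.0,0,0,0,8.5],
    [0,0,0,0,0,0,8.5]
  ]
}}

```text
time: 2.55
tool_pos: [473.4, -309.3, 151.9]
tool_rot: [0.337, 0.942, -0.002, -0.003]
wrist_force: [-0.1, 0.7, -0.2]
opening: 84.7
```

```bash
python3 snap.py 2 wrist
```

```text
t 2.55 tcp [ 473.4 -309.3  151.9] yaw_y deg 50.65 z [-0.006 -0.002 -1.   ] F [-0.08  0.67 -0.16] T [-0.078 -0.113  0.027] op 84.7 q6 -1.52
```

View pics/wrist2.png

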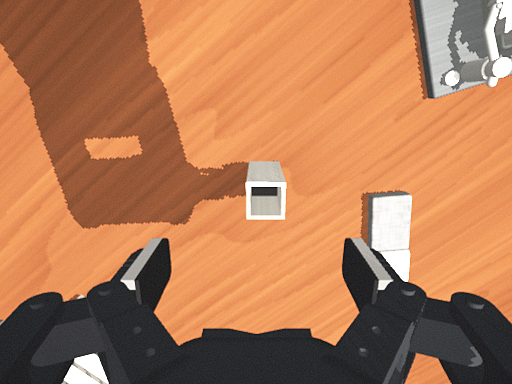

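```bash
python3 - <<'E'
from h import *
w=np.load("wrist2.npz")
crop(w,230,150,80,80,7,"w2.png")
C=np.array([ray(w,p,80) for p in [(247,182),(285,182),(284.3,218),(247,218)]]);print(C.round(1),C.mean(0),proj(w,[473.4,-309.3,151.9]))
E
```

```text
[[ 458.7 -307.    80. ]
 [ 476.8 -284.7   80. ]
 [ 499.6 -303.1   80. ]
 [ 481.2 -325.7   80. ]] [ 479.06698592 -305.13181823   80.        ] [[256.51709959 241.602685  ]]
```

View pics/w2.png

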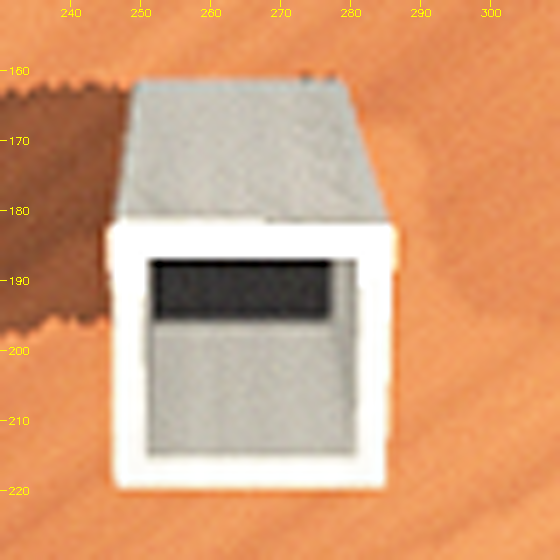

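The tube is now square to the jaws, with its top spanning roughly x 246–286 and y 182–219 and its centre at about (479,-305). I'll centre, descend and grip.

{"name": "jog_arm", "arguments": {
  "series": [
    [0.3,0.2,-1.0,0,0,0,8.5],
    [0.2,0.1,-1.0,0,0,0,8.5],
    [0,0,0,0,0,0,8.5],
    [0,0,0,0,0,0,8.5]
  ]
}}

```text
time: 3.1
tool_pos: [479.6, -307.1, 133.8]
tool_rot: [0.337, 0.941, -0.003, -0.0]
wrist_force: [0.1, 0.9, -0.2]
opening: 85.3
```

{"name": "jog_arm", "arguments": {
  "series": [
    [0,0.2,-2.5,0,0,0,8.5],
    [0,0,-2.5,0,0,0,8.5],
    [0,0,-2.0,0,0,0,8.5],
    [0,0,-1.2,0,0,0,8.5],
    [0,0,-0.5,0,0,0,8.5],
    [0,0,0,0,0,0,8.5],
    [0,0,0,0,0,0,8.5]
  ]
}}

```text
time: 3.98
tool_pos: [481.1, -306.0, 47.7]
tool_rot: [0.337, 0.941, -0.004, 0.002]
wrist_force: [0.4, 0.0, 0.2]
opening: 85.4
```

```bash
python3 snap.py 3 wrist
```

```text
t 3.975 tcp [ 481.1 -306.    47.7] yaw_y deg 50.59 z [ 0.002 -0.008 -1.   ] F [0.38 0.05 0.18] T [-0.011  0.058  0.046] op 85.4 q6 -1.51
```

View pics/wrist3.png

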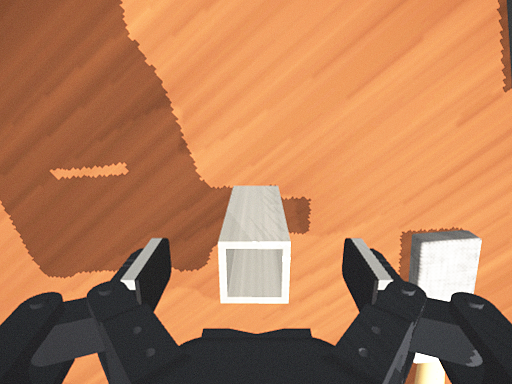

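{"name": "jog_arm", "arguments": {
  "series": [
    [-0.1,0,-0.8,0,0,0.01,8.5],
    [0,0,0,0,0,0,8.5],
    [0,0,0,0,0,0,2.5],
    [0,0,0,0,0,0,2.5],
    [0,0,0,0,0,0,2.5],
    [0,0,0,0,0,0,2.5],
    [0,0,0,0,0,0,2.5],
    [0,0,0,0,0,0,2.5]
  ],
  "grip_force": 30
}}

```text
time: 5.03
tool_pos: [480.3, -306.2, 40.0]
tool_rot: [0.332, 0.943, -0.004, 0.003]
wrist_force: [0.4, -0.6, 0.1]
opening: 29.4
```

Gripped, with the opening at 29.4 mm. I'll lift, then stand off beside the clamp to measure it with the wrist camera.

{"name": "jog_arm", "arguments": {
  "series": [
    [0,0,3,0,0,0,2.5],
    [0,0,4,0,0,0,2.5],
    [0,0,4,0,0,0,2.5],
    [0,0,4,0,0,0,2.5],
    [1.3,3.3,1,0,0,0.03,2.5],
    [1.3,3.3,0,0,0,0.03,2.5],
    [1.3,3.3,0,0,0,0.03,2.5],
    [1.3,3.3,0,0,0,0.03,2.5],
    [1.3,3.3,0,0,0,0.03,2.5],
    [1.3,3.3,0,0,0,0.03,2.5],
    [1.3,3.3,0,0,0,0.03,2.5],
    [1.3,3.3,0,0,0,0.03,2.5],
    [1.3,3.3,0,0,0,0.03,2.5],
    [1.3,3.3,0,0,0,0.03,2.5],
    [0,0,0,0,0,0,2.5],
    [0,0,0,0,0,0,2.5]
  ]
}}

```text
time: 7.02
tool_pos: [609.8, 35.8, 200.7]
tool_rot: [0.183, 0.983, -0.003, -0.001]
wrist_force: [0.1, -0.9, -2.6]
opening: 29.7
```

```bash
python3 snap.py 4 wrist
```

```text
t 7.025 tcp [609.8  35.8 200.7] yaw_y deg 68.88 z [-0.003 -0.006 -1.   ] F [ 0.06 -0.94 -2.57] T [ 0.004 -0.044  0.024] op 29.7 q6 -1.2
```

View pics/wrist4.png

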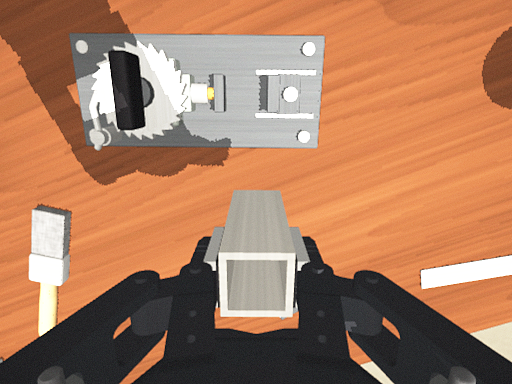

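```bash
python3 - <<'E'
from h import *
w=np.load("wrist4.npz")
crop(w,65,25,132,130,6,"w4a.png");crop(w,175,25,132,130,6,"w4b.png")
print([ray(w,p,12).round(1) for p in [(70,34),(325,36),(319,148),(83,147)]])
E
```

```text
[array([414.3, -93.7,  12. ]), array([509.7, 147.4,  12. ]), array([616.5, 107.2,  12. ]), array([ 519.7, -141.3,   12. ])]
```

View pics/w4a.png

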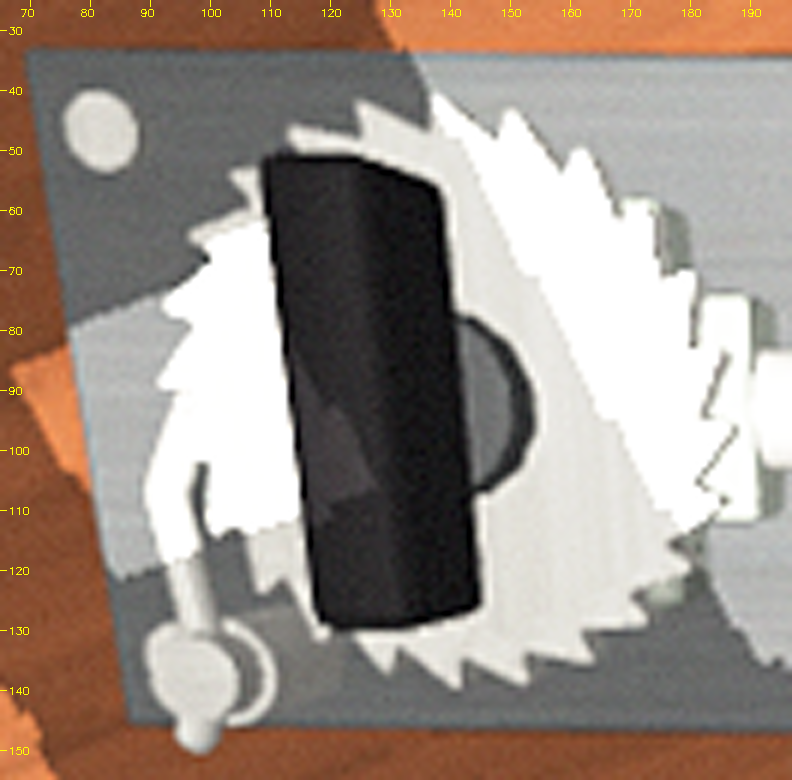

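View pics/w4b.png

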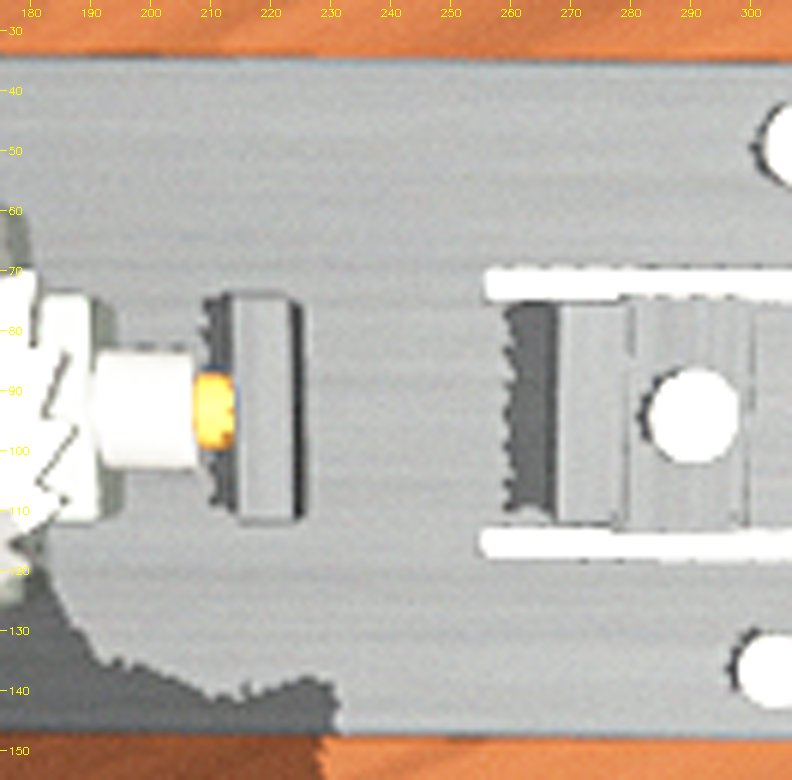

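```bash
python3 - <<'E'
from h import *
w=np.load("wrist4.npz")
A=lambda p:(65+p[0]/6-.45,25+p[1]/6-.45); B=lambda p:(175+p[0]/6-.45,25+p[1]/6-.45)
pl=np.array([ray(w,p,12) for p in [A((28,55)),B((900,62)),A((128,722)),B((864,735))]])
def ang(d): return np.degrees(np.arctan2(d[1],d[0])).round(2)
print("plate",pl.round(1),ang(pl[1]-pl[0]),ang(pl[3]-pl[2]))
pad=[ray(w,B(p),36) for p in [(292,297),(296,522)]]
st=[ray(w,B(p),36) for p in [(556,302),(556,522)]]
kn=np.array([ray(w,A(p),86) for p in [(265,155),(360,158),(410,627),(318,628)]])
print("pad",pad,"stop",st,"knob",kn.round(1),kn.mean(0))
for q in (pad,st): d=q[1]-q[0]; print(np.linalg.norm(d),ang(d))
print(ang(kn[3]-kn[0]),ang(kn[2]-kn[1]),np.linalg.norm(kn[3]-kn[0]),np.linalg.norm(kn[1]-kn[0]))
pc=np.mean(pad,0)[:2];sc=np.mean(st,0)[:2];kc=kn.mean(0)[:2]
u=pc-kc;print("pad-knob",np.linalg.norm(u),ang(u),"stop-pad",np.linalg.norm(sc-pc),ang(sc-pc))
for th in (68,68.5,69):
  v=np.array([np.cos(np.radians(th)),np.sin(np.radians(th))]);n=np.array([-v[1],v[0]])
  print(th,"seat from pad",pc+19*v,"seat from knob",kc+99*v,"gap along",(sc-pc)@v,"plate centre lateral of knob",[((p[:2]-kc)@n).round(1) for p in pl],"pad lat",((pc-kc)@n))
E
```

```text
plate [[ 413.8  -94.3   12. ]
 [ 508.6  147.3   12. ]
 [ 518.8 -137.    12. ]
 [ 615.3  107.1   12. ]] 68.57 68.42
pad [array([508.34023041,  38.90721423,  36.        ]), array([541.26563404,  25.68797198,  36.        ])] stop [array([524.53138242,  78.66555198,  36.        ]), array([557.01671946,  66.52664863,  36.        ])] knob [[464.2 -35.9  86. ]
 [469.1 -24.2  86. ]
 [526.5 -47.2  86. ]
 [521.9 -59.7  86. ]] [495.42569715 -41.73628106  86.        ]
35.480002389616345 -21.87
34.67924591130309 -20.49
-22.4 -21.85 62.35153975281966 12.69185893817261
pad-knob 79.64945991314787 68.36 stop-pad 43.34796783454316 68.38
68 seat from pad [531.9204575   49.91408634] seat from knob [532.5117499   50.05492054] gap along 43.34701161185227 plate centre lateral of knob [np.float64(56.0), np.float64(58.6), np.float64(-57.3), np.float64(-55.4)] pad lat 0.49547934167280744
68.5 seat from pad [531.76645553  49.9755269 ] seat from knob [531.70931859  50.37505817] gap along 43.34787366155023 plate centre lateral of knob [np.float64(56.7), np.float64(57.0), np.float64(-56.6), np.float64(-57.0)] pad lat -0.19958991519593874
69 seat from pad [531.61192327  50.03562121] seat from knob [530.90412415  50.68818117] gap along 43.345434602840754 plate centre lateral of knob [np.float64(57.4), np.float64(55.5), np.float64(-55.9), np.float64(-58.6)] pad lat -0.894643972519894
```

The wrist measurements agree with each other:
- **Seat:** (531.8, 50.1), yaw 68.5°.
- **Knob axis:** (495.4, -41.9), giving a knob-to-pad distance of 79.6 mm (should be 80).
- **Gap:** 43.3 mm from pad to stop.

Next I'll move over the seat, aiming for y ≈ +2.

{"name": "jog_arm", "arguments": {
  "series": [
    [-2.5,0.5,0,0,0,-0.006,2.5],
    [-2.5,0.5,-2,0,0,0,2.5],
    [-2.0,0.4,-3,0,0,0,2.5],
    [-0.5,0.1,-2,0,0,0,2.5],
    [0,0,0,0,0,0,2.5],
    [0,0,0,0,0,0,2.5]
  ]
}}

```text
time: 7.82
tool_pos: [532.2, 46.3, 130.6]
tool_rot: [0.19, 0.982, -0.003, 0.0]
wrist_force: [-0.4, 0.4, -2.5]
opening: 29.6
```

```bash
python3 snap.py 5 scene
```

```text
t 7.825 tcp [532.2  46.3 130.6] yaw_y deg 68.08 z [-0.001 -0.007 -1.   ] F [-0.42  0.41 -2.46] T [-0.033  0.031 -0.083] op 29.6 q6 -1.16
```

{"name": "jog_arm", "arguments": {
  "series": [
    [0,0.5,0,0,0,0.006,2.5],
    [0,0,0,0,0,0,2.5],
    [0,0,-1.5,0,0,0,2.5],
    [0,0,-1.5,0,0,0,2.5],
    [0,0,0,0,0,0,2.5],
    [0,0,0,0,0,0,2.5]
  ]
}}

```text
time: 8.62
tool_pos: [532.7, 51.5, 98.9]
tool_rot: [0.187, 0.982, -0.003, 0.001]
wrist_force: [0.5, -0.6, -2.3]
opening: 30.0
```

```bash
python3 snap.py 6 scene side wrist; python3 - <<'E'
from h import *
a=np.load("scene6.npz");b=np.load("side6.npz")
crop(a,215,100,110,120,5,"a6.png");crop(b,225,140,110,110,5,"b6.png")
E
```

```text
t 8.625 tcp [532.7  51.5  98.9] yaw_y deg 68.44 z [-0.    -0.007 -1.   ] F [ 0.51 -0.56 -2.32] T [-0.044  0.043  0.023] op 30.0 q6 -1.16
```

View pics/wrist6.png

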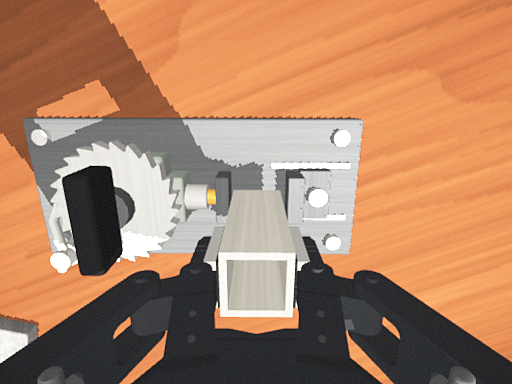

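View pics/b6.png

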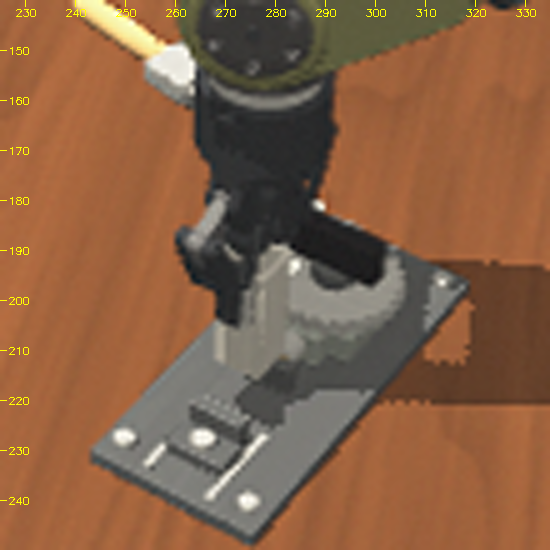

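Between the pad face at about x=231 and the stop face at about x=288, the tube is centred at about x=258. I'll lower it.

{"name": "jog_arm", "arguments": {
  "series": [
    [0,0,-1.5,0,0,0,2.5],
    [0,0,-1.2,0,0,0,2.5],
    [0,0,-0.6,0,0,0,2.5],
    [0,0,0,0,0,0,2.5],
    [0,0,0,0,0,0,2.5]
  ]
}}

```text
time: 9.4
tool_pos: [532.6, 51.5, 63.8]
tool_rot: [0.187, 0.982, -0.003, 0.001]
wrist_force: [-0.7, 0.0, -1.0]
opening: 29.4
```

{"name": "jog_arm", "arguments": {
  "series": [
    [0,0,-0.6,0,0,0,2.5],
    [0,0,-0.3,0,0,0,2.5],
    [0,0,0,0,0,0,2.5]
  ]
}}

```text
time: 9.78
tool_pos: [532.9, 51.5, 54.7]
tool_rot: [0.187, 0.982, -0.003, 0.001]
wrist_force: [0.7, -0.6, -1.5]
opening: 29.7
```

{"name": "jog_arm", "arguments": {
  "series": [
    [0,0,-0.15,0,0,0,2.5],
    [0,0,-0.1,0,0,0,2.5],
    [0,0,0,0,0,0,2.5]
  ]
}}

```text
time: 10.15
tool_pos: [533.0, 51.5, 52.2]
tool_rot: [0.187, 0.982, -0.003, 0.001]
wrist_force: [-0.2, 1.2, -1.7]
opening: 30.0
```

{"name": "jog_arm", "arguments": {
  "series": [
    [0,0,-0.1,0,0,0,2.5],
    [0,0,0,0,0,0,2.5]
  ]
}}

```text
time: 10.4
tool_pos: [533.4, 51.5, 52.1]
tool_rot: [0.187, 0.982, -0.003, 0.002]
wrist_force: [0.7, -0.5, -1.2]
opening: 29.7
```

```bash
python3 snap.py 7 side wrist; python3 - <<'E'
from h import *
b=np.load("side7.npz")
crop(b,225,140,110,110,5,"b7.png")
E
```

```text
t 10.4 tcp [533.4  51.5  52.1] yaw_y deg 68.44 z [ 0.003 -0.007 -1.   ] F [ 0.73 -0.5  -1.15] T [ 0.019 -0.035  0.022] op 29.7 q6 -1.16
```

View pics/b7.png

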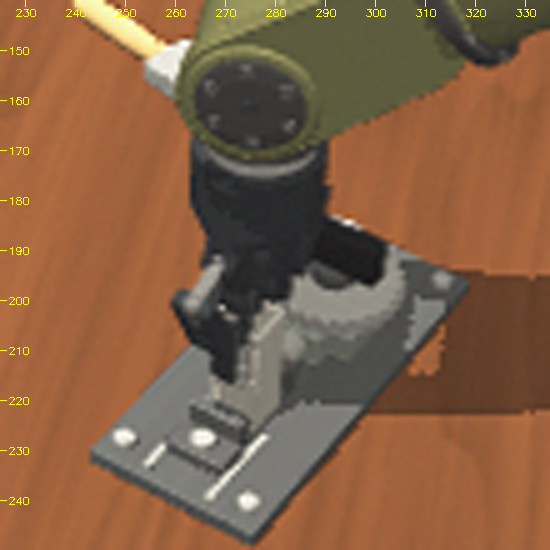

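View pics/wrist7.png

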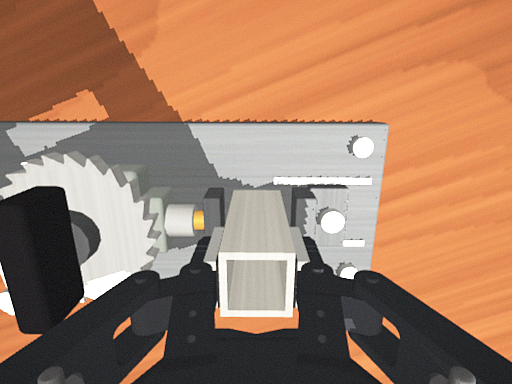

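{"name": "jog_arm", "arguments": {
  "series": [
    [0,0,-0.1,0,0,0,2.5],
    [0,0,0,0,0,0,2.5]
  ]
}}

```text
time: 10.75
tool_pos: [533.6, 51.4, 52.1]
tool_rot: [0.187, 0.982, -0.003, 0.002]
wrist_force: [1.4, -0.1, -2.1]
opening: 30.0
```

{"name": "jog_arm", "arguments": {
  "series": [
    [0,0,-0.2,0,0,0,2.5],
    [0,0,0,0,0,0,2.5]
  ]
}}

```text
time: 11.0
tool_pos: [534.5, 51.4, 52.1]
tool_rot: [0.187, 0.982, -0.003, 0.003]
wrist_force: [0.2, -0.4, -1.1]
opening: 29.6
```

The height has stopped changing at 52.1, which is the grasp height plus the 12 mm plate, so the foot is seated. I'll release.

{"name": "jog_arm", "arguments": {
  "series": [
    [0,0,0,0,0,0,5],
    [0,0,0,0,0,0,6],
    [0,0,0,0,0,0,6],
    [0,0,0,0,0,0,6],
    [0,0,0,0,0,0,6]
  ]
}}

```text
time: 11.62
tool_pos: [534.4, 51.4, 51.4]
tool_rot: [0.187, 0.982, -0.003, 0.003]
wrist_force: [-0.0, -0.4, 0.3]
opening: 59.9
```

```bash
python3 snap.py 8 wrist
```

```text
t 11.625 tcp [534.4  51.4  51.4] yaw_y deg 68.44 z [ 0.005 -0.007 -1.   ] F [-0.01 -0.38  0.29] T [-0.03   0.051  0.039] op 59.9 q6 -1.16
```

View pics/wrist8.png

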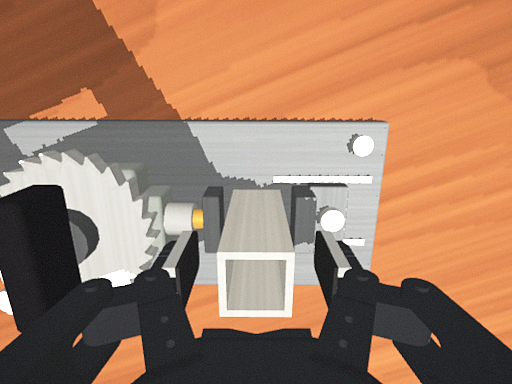

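The tube stands free between pad and stop. I'll go up and over to the knob.

{"name": "jog_arm", "arguments": {
  "series": [
    [0,0,2,0,0,0,6],
    [0,0,3,0,0,0,6],
    [0,0,4,0,0,0,6],
    [0,0,3,0,0,0,6],
    [-1.0,-2.3,0,0,0,0,6],
    [-1.0,-2.4,0,0,0,0,6],
    [-1.0,-2.3,0,0,0,0,6],
    [-0.8,-1.8,0,0,0,0,6],
    [0,0,0,0,0,0,6],
    [0,0,0,0,0,0,6]
  ]
}}

```text
time: 12.92
tool_pos: [494.8, -38.4, 175.6]
tool_rot: [0.187, 0.982, -0.003, 0.004]
wrist_force: [1.4, 0.4, 0.2]
opening: 60.0
```

```bash
python3 snap.py 9 wrist side; python3 - <<'E'
from h import *
b=np.load("wrist9.npz")
crop(b,190,140,120,90,6,"w9.png")
E
```

```text
t 12.925 tcp [494.8 -38.4 175.6] yaw_y deg 68.48 z [ 0.006 -0.007 -1.   ] F [1.35 0.43 0.17] T [0.02  0.025 0.038] op 60.0 q6 -1.34
```

View pics/wrist9.png

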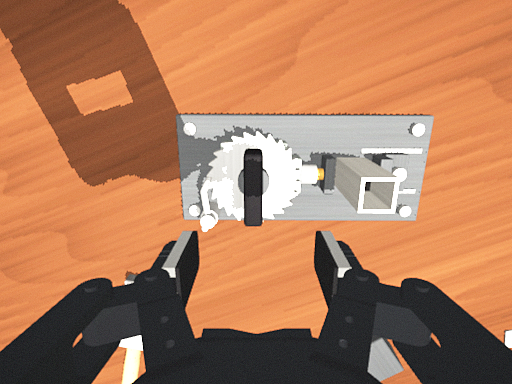

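View pics/w9.png

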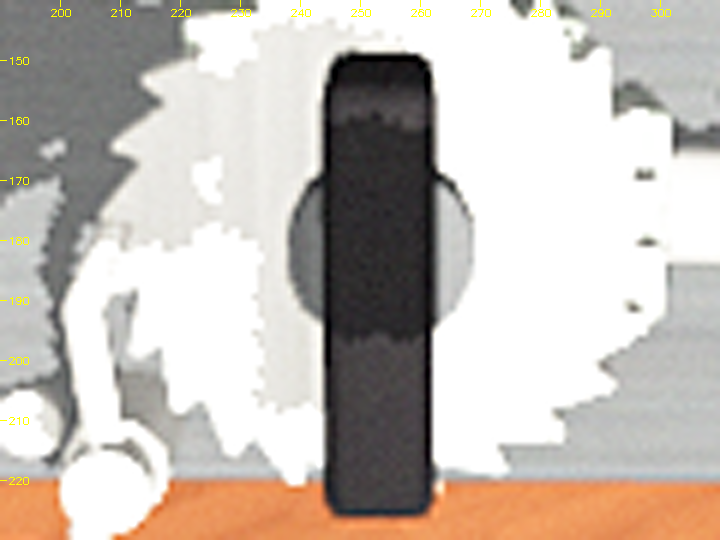

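```bash
python3 - <<'E'
from h import *
s=np.load("wrist9.npz")
A=lambda p:(190+p[0]/6-.45,140+p[1]/6-.45)
e=np.array([ray(s,A(p),86) for p in [(325,512),(434,512),(326,60),(434,60)]]);print(e.round(1))
th=np.radians(68.5);v=np.array([np.cos(th),np.sin(th)]);x=np.array([v[1],-v[0]])
for c in [np.array([495.4,-41.9])]:
  P=[np.r_[c+sx*32*x+sy*8*v,z] for z in (86,56) for sx in (-1,1) for sy in (-1,1)]
  print(proj(s,P).round(1))
d=(e[1]+e[0])[:2]/2; print("near end mid",d,"centre by -32:",d-32*x)
print("hub circle ctr",ray(s,A((381,250)),56))
E
```

```text
[[519.8 -60.4  86. ]
 [525.5 -45.9  86. ]
 [459.7 -35.7  86. ]
 [464.9 -22.4  86. ]]
[[243.1 153.9]
 [263.2 154. ]
 [244.1 227.5]
 [262.7 227.6]
 [244.7 147.5]
 [262.6 147.5]
 [245.5 214.1]
 [262.2 214.1]]
near end mid [522.65346268 -53.17551332] centre by -32: [492.8801005  -41.44747406]
hub circle ctr [494.49071953 -42.22659314  56.        ]
```

{"name": "jog_arm", "arguments": {
  "series": [
    [0,-0.3,-2,0,0,0,6],
    [0,0,-2,0,0,0,6],
    [0,0,-2,0,0,0,6],
    [0,0,-1,0,0,0,6],
    [0,0,0,0,0,0,6],
    [0,0,0,0,0,0,6]
  ]
}}

```text
time: 13.78
tool_pos: [496.3, -38.7, 104.5]
tool_rot: [0.185, 0.983, -0.003, 0.004]
wrist_force: [-0.2, -0.3, -0.1]
opening: 60.2
```

```bash
python3 snap.py 10 wrist
```

```text
t 13.775 tcp [496.3 -38.7 104.5] yaw_y deg 68.72 z [ 0.008 -0.007 -1.   ] F [-0.24 -0.32 -0.06] T [ 0.03  -0.001  0.007] op 60.2 q6 -1.34
```

View pics/wrist10.png

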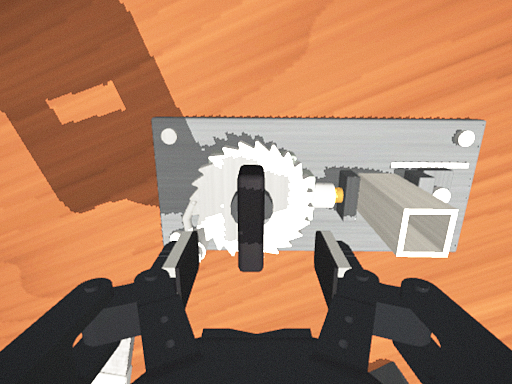

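{"name": "jog_arm", "arguments": {
  "series": [
    [-0.2,-0.3,0,0.007,0.008,0,6],
    [0,0,0,0,0,0,6]
  ]
}}

```text
time: 14.08
tool_pos: [494.5, -42.0, 105.4]
tool_rot: [0.185, 0.983, 0.0, 0.0]
wrist_force: [-0.3, -1.1, -0.5]
opening: 59.6
```

```bash
python3 snap.py 11
```

```text
t 14.075 tcp [494.5 -42.  105.4] yaw_y deg 68.72 z [ 0.001  0.    -1.   ] F [-0.32 -1.08 -0.46] T [ 0.055 -0.011 -0.032] op 59.6 q6 -1.36
```

{"name": "jog_arm", "arguments": {
  "series": [
    [0,0,-2,0,0,0,6],
    [0,0,-2,0,0,0,6],
    [0,0,-0.7,0,0,0,6],
    [0,0,0,0,0,0,6],
    [0,0,0,0,0,0,6]
  ]
}}

```text
time: 14.7
tool_pos: [495.6, -42.5, 59.3]
tool_rot: [0.185, 0.983, 0.0, 0.002]
wrist_force: [0.3, 0.3, -0.6]
opening: 60.2
```

```bash
python3 snap.py 12 wrist
```

```text
t 14.7 tcp [495.6 -42.5  59.3] yaw_y deg 68.68 z [ 0.004 -0.    -1.   ] F [ 0.25  0.27 -0.61] T [ 0.005  0.061 -0.007] op 60.2 q6 -1.36
```

View pics/wrist12.png

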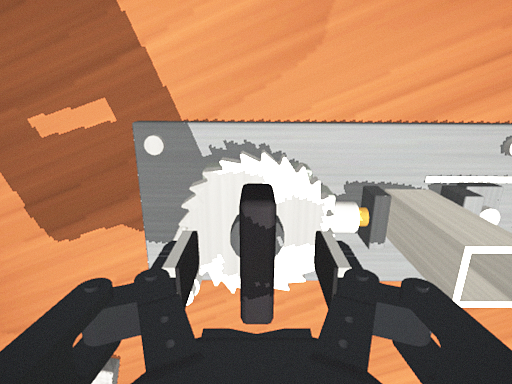

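{"name": "jog_arm", "arguments": {
  "series": [
    [-0.15,0,-0.5,0,0.004,-0.003,6],
    [0,0,0,0,0,0,4],
    [0,0,0,0,0,0,2],
    [0,0,0,0,0,0,1],
    [0,0,0,0,0,0,1],
    [0,0,0,0,0,0,1],
    [0,0,0,0,0,0,1],
    [0,0,0,0,0,0,1]
  ],
  "grip_force": 50
}}

```text
time: 15.75
tool_pos: [494.7, -41.9, 55.4]
tool_rot: [0.187, 0.982, 0.001, 0.001]
wrist_force: [-1.5, 1.9, 1.4]
opening: 25.7
```

```bash
python3 snap.py 13 wrist
```

```text
t 15.75 tcp [494.7 -41.9  55.4] yaw_y deg 68.48 z [ 0.002  0.001 -1.   ] F [-1.53  1.85  1.35] T [0.212 0.099 0.008] op 25.7 q6 -1.35
```

View pics/wrist13.png

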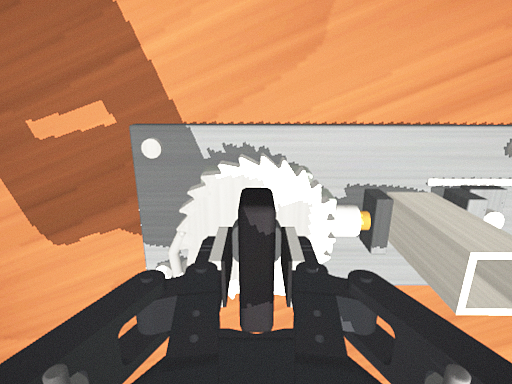

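The opening stopped at 25.7 mm, but the bar is 16 mm. That matches the hub disc under the bar, at about 26 mm. I'll check whether the fingers are still moving.

{"name": "jog_arm", "arguments": {
  "series": [
    [0,0,0,0,0,0,1],
    [0,0,0,0,0,0,1]
  ]
}}

```text
time: 16.05
tool_pos: [494.7, -41.9, 55.4]
tool_rot: [0.187, 0.982, 0.001, 0.001]
wrist_force: [-0.6, 2.1, 1.8]
opening: 25.3
```

Stalled on the hub. I'll open, raise about 6 mm, and close again.

{"name": "jog_arm", "arguments": {
  "series": [
    [0,0,0,0,0,0,4],
    [0,0,0,0,0,0,4],
    [0,0,0.65,0,0,0,4],
    [0,0,0,0,0,0,4],
    [0,0,0,0,0,0,1],
    [0,0,0,0,0,0,1],
    [0,0,0,0,0,0,1],
    [0,0,0,0,0,0,1],
    [0,0,0,0,0,0,1]
  ]
}}

```text
time: 17.18
tool_pos: [495.1, -42.0, 62.7]
tool_rot: [0.187, 0.982, 0.001, 0.001]
wrist_force: [0.3, 0.3, 1.9]
opening: 15.4
```

```bash
python3 snap.py 14 wrist
```

```text
t 17.175 tcp [495.1 -42.   62.7] yaw_y deg 68.47 z [ 0.003  0.    -1.   ] F [0.29 0.28 1.89] T [ 0.117  0.06  -0.092] op 15.4 q6 -1.35
```

View pics/wrist14.png

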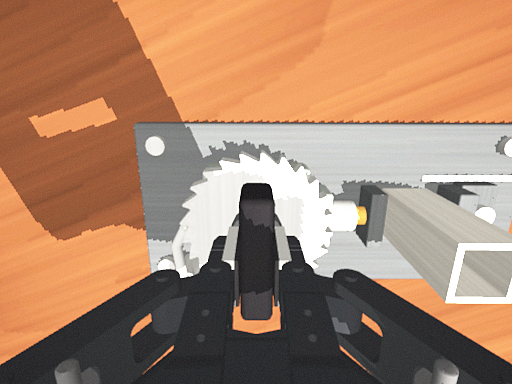

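Gripped on the bar at 15.4 mm, with zero angle at yaw 68.47°. I'll turn clockwise in small batches and log angle and torque.

{"name": "jog_arm", "arguments": {
  "series": [
    [0,0,0,0,0,-0.1,1],
    [0,0,0,0,0,-0.1,1],
    [0,0,0,0,0,-0.1,1],
    [0,0,0,0,0,-0.1,1],
    [0,0,0,0,0,0,1]
  ]
}}

```text
time: 17.85
tool_pos: [495.1, -42.0, 62.7]
tool_rot: [0.383, 0.924, -0.0, 0.002]
wrist_force: [-1.1, 0.8, 1.5]
opening: 14.9
```

```bash
cat > k.py <<'E'
from station import arm
import numpy as np
from scipy.spatial.transform import Rotation as Ro
st=arm.read_state();M=Ro.from_quat(st["tool_rot"]).as_matrix()
th=np.radians(68.47)-np.arctan2(M[1,1],M[0,1])
print("t",st["time"],"theta",round(th,3),"teeth",round(th/.2618,2),"tcp",st["tool_pos"].round(1),"z",M[:,2].round(3),"F",st["wrist_force"].round(2),"T",st["ft_torque"].round(3),"op",round(st["opening"],1))
E
python3 k.py
```

```text
t 17.85 theta 0.41 teeth 1.56 tcp [495.1 -42.   62.7] z [ 0.003 -0.001 -1.   ] F [-1.11  0.77  1.54] T [0.182 0.119 0.111] op 14.9
```

{"name": "jog_arm", "arguments": {
  "series": [
    [0,0,0,0,0,-0.1,1],
    [0,0,0,0,0,-0.1,1],
    [0,0,0,0,0,-0.1,1],
    [0,0,0,0,0,-0.1,1],
    [0,0,0,0,0,0,1]
  ]
}}

```text
time: 18.48
tool_pos: [495.0, -42.1, 62.7]
tool_rot: [0.557, 0.83, -0.001, 0.001]
wrist_force: [-1.1, 0.8, 2.5]
opening: 15.0
```

```bash
python3 k.py; python3 snap.py 15 wrist side; python3 - <<'E'
from h import *
b=np.load("side15.npz")
crop(b,225,140,110,110,5,"b15.png")
E
```

```text
t 18.475 theta 0.807 teeth 3.08 tcp [495.  -42.1  62.7] z [ 0.002 -0.003 -1.   ] F [-1.1   0.77  2.55] T [0.192 0.139 0.08 ] op 15.0
t 18.475 tcp [495.  -42.1  62.7] yaw_y deg 22.25 z [ 0.002 -0.003 -1.   ] F [-1.1   0.77  2.55] T [0.192 0.139 0.08 ] op 15.0 q6 -0.54
```

View pics/wrist15.png

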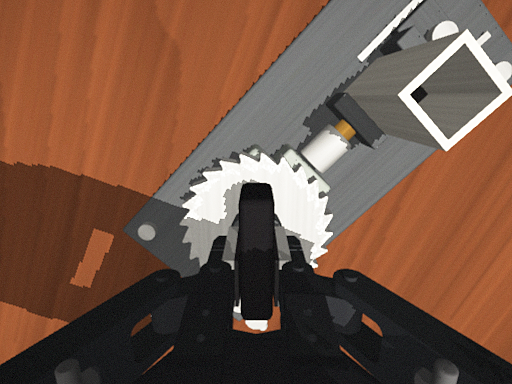

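View pics/b15.png

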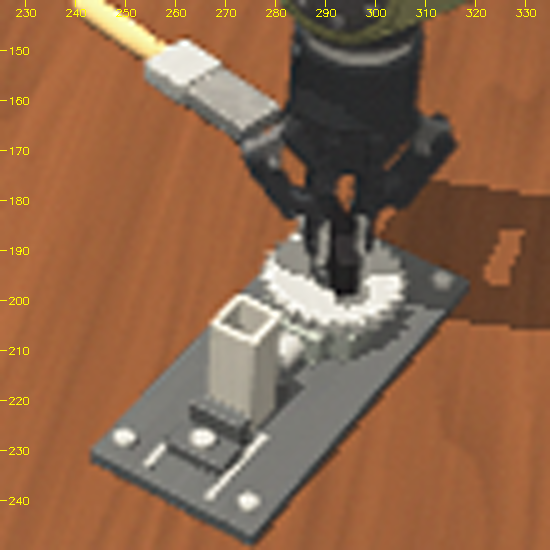

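```bash
cat > tq.py <<'E'
from station import arm,vision
import numpy as np
from scipy.spatial.transform import Rotation as Ro
T=[];th=[];F=[]
for i in range(10):
    st=arm.read_state();M=Ro.from_quat(st["tool_rot"]).as_matrix()
    th.append(np.radians(68.47)-np.arctan2(M[1,1],M[0,1]));T.append(st["ft_torque"]);F.append(st["wrist_force"])
    vision.snapshot("wrist")
T=np.array(T)
print("t",st["time"],"theta %.4f teeth %.3f"%(np.mean(th),np.mean(th)/.2618),"Tz %.3f +- %.3f"%(T[:,2].mean(),T[:,2].std()/10**.5),"Txy",T[:,:2].mean(0).round(3),"F",np.mean(F,0).round(2),"tcp",st["tool_pos"].round(1))
E
python3 tq.py
```

```text
t 19.025 theta 0.8077 teeth 3.085 Tz 0.121 +- 0.013 Txy [0.169 0.118] F [-0.34  0.83  2.14] tcp [495.  -42.1  62.7]
```

{"name": "jog_arm", "arguments": {
  "series": [
    [0,0,0,0,0,-0.06,1],
    [0,0,0,0,0,0,1]
  ]
}}

```text
time: 19.32
tool_pos: [495.0, -42.1, 62.7]
tool_rot: [0.583, 0.812, -0.001, 0.001]
wrist_force: [-0.6, 0.9, 2.6]
opening: 14.8
```

```bash
python3 tq.py
```

```text
t 19.775 theta 0.8691 teeth 3.320 Tz 0.105 +- 0.010 Txy [0.189 0.131] F [-0.27  0.78  2.31] tcp [495.  -42.1  62.7]
```

{"name": "jog_arm", "arguments": {
  "series": [
    [0,0,0,0,0,-0.06,1],
    [0,0,0,0,0,0,1]
  ]
}}

```text
time: 20.08
tool_pos: [495.0, -42.1, 62.7]
tool_rot: [0.607, 0.794, -0.001, 0.001]
wrist_force: [0.8, 0.1, 2.3]
opening: 14.9
```

```bash
python3 tq.py
```

```text
t 20.525 theta 0.9297 teeth 3.551 Tz 0.113 +- 0.011 Txy [0.203 0.156] F [-0.29  1.23  2.48] tcp [495.  -42.   62.6]
```

{"name": "jog_arm", "arguments": {
  "series": [
    [0,0,0,0,0,-0.05,1],
    [0,0,0,0,0,0,1]
  ]
}}

```text
time: 20.82
tool_pos: [495.0, -42.1, 62.7]
tool_rot: [0.627, 0.779, -0.001, 0.001]
wrist_force: [0.4, 1.3, 2.2]
opening: 15.0
```

```bash
python3 tq.py
```

```text
t 21.275 theta 0.9803 teeth 3.744 Tz 0.085 +- 0.008 Txy [0.202 0.164] F [-0.7   1.12  2.35] tcp [495.  -42.   62.7]
```

{"name": "jog_arm", "arguments": {
  "series": [
    [0,0,0,0,0,-0.05,1],
    [0,0,0,0,0,0,1]
  ]
}}

```text
time: 21.58
tool_pos: [495.0, -42.0, 62.7]
tool_rot: [0.647, 0.763, -0.001, 0.001]
wrist_force: [-0.4, 0.9, 3.6]
opening: 15.2
```

```bash
python3 tq.py
```

```text
t 22.025 theta 1.0309 teeth 3.938 Tz -0.019 +- 0.013 Txy [0.216 0.172] F [-1.15  1.41  2.87] tcp [495.  -42.1  62.7]
```

{"name": "jog_arm", "arguments": {
  "series": [
    [0,0,0,0,0,-0.05,1],
    [0,0,0,0,0,0,1]
  ]
}}

```text
time: 22.32
tool_pos: [495.0, -42.1, 62.7]
tool_rot: [0.666, 0.746, -0.001, 0.001]
wrist_force: [-0.6, 1.6, 3.3]
opening: 14.8
```

```bash
python3 tq.py
```

```text
t 22.775 theta 1.0812 teeth 4.130 Tz 0.104 +- 0.012 Txy [0.215 0.198] F [-0.97  1.17  2.73] tcp [495.  -42.1  62.7]
```

{"name": "jog_arm", "arguments": {
  "series": [
    [0,0,0,0,0,-0.06,1],
    [0,0,0,0,0,0,1]
  ]
}}

```text
time: 23.08
tool_pos: [495.0, -42.1, 62.7]
tool_rot: [0.688, 0.726, -0.001, 0.001]
wrist_force: [-0.8, 1.5, 3.1]
opening: 15.1
```

```bash
python3 tq.py
```

```text
t 23.525 theta 1.1417 teeth 4.361 Tz 0.173 +- 0.009 Txy [0.243 0.202] F [-1.18  1.43  2.66] tcp [495.  -42.1  62.7]
```

Torque jumped from 0.10 to 0.17 N m between 1.08 and 1.14 rad. That matches the first bite, which the 43.3 mm gap predicted at 1.11 rad. Clicks 5 (1.309) and 6 (1.571) follow, so click 6 should give about 15 N. I'll confirm on the way.

{"name": "jog_arm", "arguments": {
  "series": [
    [0,0,0,0,0,-0.05,1],
    [0,0,0,0,0,0,1]
  ]
}}

```text
time: 23.82
tool_pos: [495.0, -42.1, 62.7]
tool_rot: [0.706, 0.708, -0.001, 0.001]
wrist_force: [-0.9, 1.8, 3.2]
opening: 15.1
```

```bash
python3 tq.py
```

```text
t 24.275 theta 1.1922 teeth 4.554 Tz 0.201 +- 0.007 Txy [0.246 0.217] F [-1.28  1.44  2.95] tcp [495.  -42.1  62.7]
```

{"name": "jog_arm", "arguments": {
  "series": [
    [0,0,0,0,0,-0.07,1],
    [0,0,0,0,0,-0.08,1],
    [0,0,0,0,0,-0.07,1],
    [0,0,0,0,0,0,1]
  ]
}}

```text
time: 24.82
tool_pos: [495.0, -42.1, 62.7]
tool_rot: [0.781, 0.624, -0.001, 0.001]
wrist_force: [-1.6, 2.0, 3.4]
opening: 15.0
```

```bash
python3 tq.py; python3 snap.py 16 side wrist; python3 - <<'E'
from h import *
b=np.load("side16.npz")
crop(b,225,140,110,110,5,"b16.png")
E
```

```text
t 25.275 theta 1.4173 teeth 5.414 Tz 0.273 +- 0.009 Txy [0.269 0.248] F [-1.4   1.41  2.8 ] tcp [495.  -42.1  62.7]
t 25.325 tcp [495.  -42.1  62.7] yaw_y deg -12.77 z [-0.    -0.003 -1.   ] F [-0.88  1.42  3.96] T [0.251 0.263 0.335] op 15.1 q6 0.07
```

View pics/b16.png

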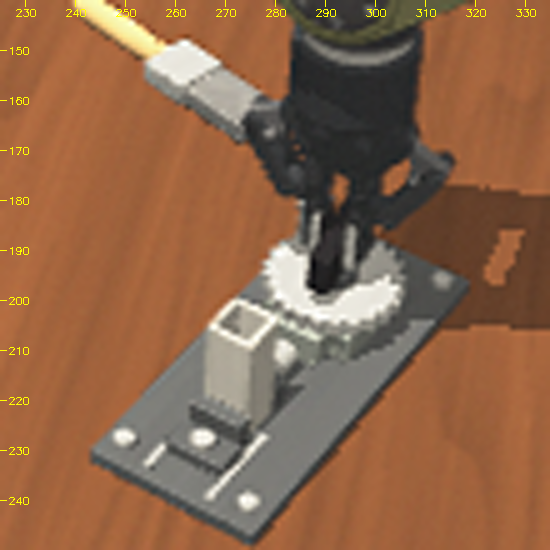

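View pics/wrist16.png

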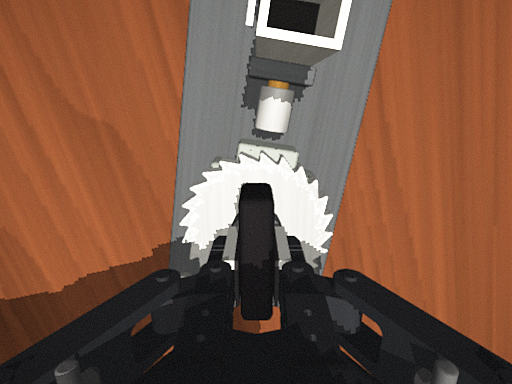

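The torque slope matches the spring: about 12.9 N from torque against 12.3 N predicted. The tube stands square against the stop. Now past click 6 to about 1.62.

{"name": "jog_arm", "arguments": {
  "series": [
    [0,0,0,0,0,-0.07,1],
    [0,0,0,0,0,-0.07,1],
    [0,0,0,0,0,-0.065,1],
    [0,0,0,0,0,0,1]
  ]
}}

```text
time: 25.92
tool_pos: [495.0, -42.0, 62.7]
tool_rot: [0.842, 0.539, -0.001, 0.001]
wrist_force: [-1.6, 1.7, 2.7]
opening: 15.1
```

```bash
python3 tq.py
```

```text
t 26.375 theta 1.6273 teeth 6.216 Tz 0.322 +- 0.008 Txy [0.31  0.255] F [-1.32  1.15  2.99] tcp [495.  -42.1  62.7]
```

θ is 1.627, which is 0.056 past click 6. I'll ease back to check that the pawl takes the load.

{"name": "jog_arm", "arguments": {
  "series": [
    [0,0,0,0,0,0.055,1],
    [0,0,0,0,0,0,1]
  ]
}}

```text
time: 26.68
tool_pos: [495.0, -42.1, 62.7]
tool_rot: [0.827, 0.562, -0.001, 0.001]
wrist_force: [-0.8, 1.4, 3.4]
opening: 14.9
```

```bash
python3 tq.py
```

```text
t 27.125 theta 1.5725 teeth 6.006 Tz 0.315 +- 0.008 Txy [0.278 0.24 ] F [-1.4   1.51  2.91] tcp [495.  -42.1  62.7]
```

{"name": "jog_arm", "arguments": {
  "series": [
    [0,0,0,0,0,0.025,1],
    [0,0,0,0,0,0,1]
  ]
}}

```text
time: 27.42
tool_pos: [495.0, -42.0, 62.7]
tool_rot: [0.82, 0.573, -0.001, 0.001]
wrist_force: [-1.5, 1.7, 2.6]
opening: 15.1
```

```bash
python3 tq.py
```

```text
t 27.875 theta 1.5462 teeth 5.906 Tz 0.101 +- 0.009 Txy [0.281 0.238] F [-1.64  1.5   3.09] tcp [495.  -42.1  62.7]
```

Torque dropped by 0.21 N m in 0.026 rad, so the pawl is holding. I'll unload, open and retreat upward.

{"name": "jog_arm", "arguments": {
  "series": [
    [0,0,0,0,0,0.012,1],
    [0,0,0,0,0,0,1],
    [0,0,0,0,0,0,3],
    [0,0,0,0,0,0,5],
    [0,0,0,0,0,0,5],
    [0,0,0,0,0,0,5],
    [0,0,2,0,0,0,5],
    [0,0,3,0,0,0,5],
    [0,0,4,0,0,0,5],
    [0,0,4,0,0,0,5],
    [0,0,2,0,0,0,5],
    [0,0,0,0,0,0,5],
    [0,0,0,0,0,0,5]
  ]
}}

```text
time: 29.55
tool_pos: [493.7, -42.2, 215.5]
tool_rot: [0.816, 0.578, -0.002, 0.001]
wrist_force: [0.1, -0.1, 0.2]
opening: 50.2
```

```bash
python3 snap.py 17 side wrist scene; python3 - <<'E'
from h import *
b=np.load("side17.npz")
crop(b,225,140,110,110,5,"b17.png")
E
```

```text
t 29.55 tcp [493.7 -42.2 215.5] yaw_y deg -19.41 z [-0.003 -0.004 -1.   ] F [ 0.14 -0.09  0.25] T [-0.011 -0.042 -0.042] op 50.2 q6 0.18
```

View pics/b17.png

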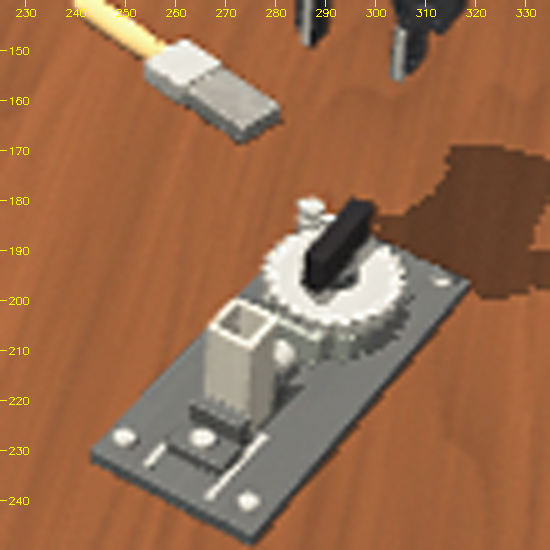

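View pics/wrist17.png

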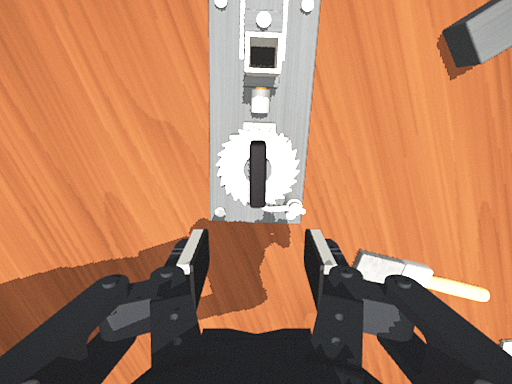

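View pics/scene17.png

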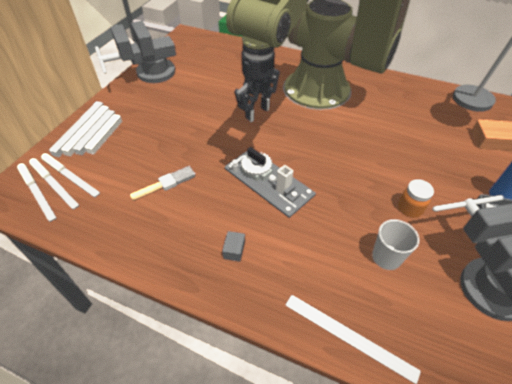

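The knob bar, at about (258,175), lies along the clamp line, so the wheel is at roughly 90°, click 6. I'll measure it properly.

```bash
python3 - <<'E'
from h import *
s=np.load("wrist17.npz")
crop(s,205,10,110,120,5,"w17a.png");crop(s,205,120,110,100,6,"w17b.png")
E
```

```text
(no output)
```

View pics/w17b.png

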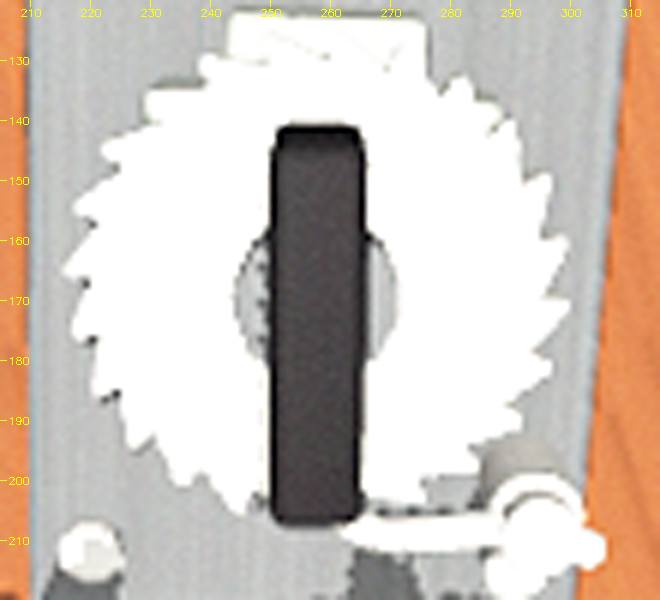

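View pics/w17a.png

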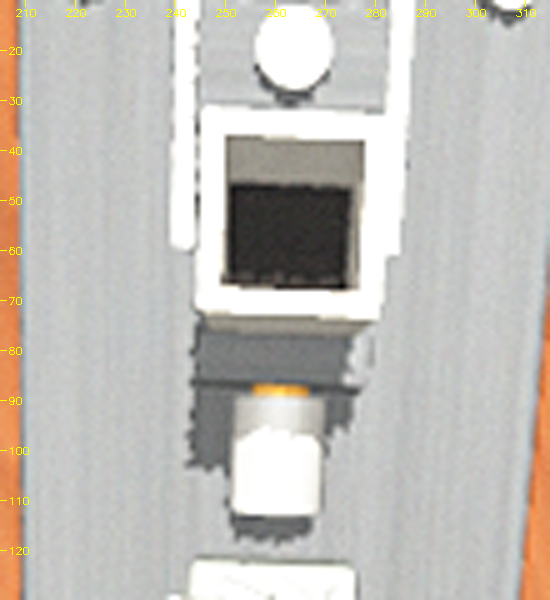

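```bash
python3 - <<'E'
from h import *
s=np.load("wrist17.npz")
A=lambda p:(205+p[0]/6-.45,120+p[1]/6-.45);B=lambda p:(205+p[0]/5-.45,10+p[1]/5-.45)
for e in ([(277,160),(271,505)],[(363,160),(360,505)]):
  P=[ray(s,A(p),86) for p in e];d=P[0]-P[1];print("bar dir",np.degrees(np.arctan2(d[1],d[0])))
T=np.array([ray(s,B(p),92) for p in [(203,107),(388,113),(380,320),(196,312)]]);c=T.mean(0)
v=np.array([np.cos(np.radians(68.5)),np.sin(np.radians(68.5))])
print("tube",c,"rel seat y",(c[:2]-[531.8,50.1])@v,"x",(c[:2]-[531.8,50.1])@[v[1],-v[0]],"sides",[np.degrees(np.arctan2(*(T[(i+1)%4]-T[i])[1::-1])).round(1) for i in range(4)])
E
```

```text
bar dir 69.29827252495963
bar dir 70.61238995335243
tube [535.09424757  58.4193124   92.        ] rel seat y 8.947780184055606 x 0.015987612364118133 sides [np.float64(-21.1), np.float64(-110.4), np.float64(158.3), np.float64(67.8)]
```

The bar points at about 70° (click 6 is 68.5°, click 5 would be 83.5°). The tube is at seat y ≈ +9 mm, against the stop, and square. I'm handing in.

```bash
python3 -c "
from station import arm
print(arm.hand_in())"
```

```text
the job is handed in; nothing more can be done
None
```

The tube is clamped upright against the stop, two clicks past the first bite, with the pawl holding the wheel. I handed the job in at about 30 s of the 72 s allowed, and no verdict was reported.

**How it went:** I stood the tube on the plate and let go. I then turned the knob until the torque jumped at about 1.11 rad, which matched the bite predicted from the measured 43 mm gap. From there I wound on past clicks 5 and 6 to 1.63 rad, eased back until the load came off my grip, opened and withdrew upward.

**Last checks:**
- **Pawl:** the load fell away within 0.03 rad of turning back, so the pawl took it.
- **Wheel position:** the released knob bar points at about 70°; click 6 is 68.5° and click 5 would be 83.5°.
- **Push on the tube:** about 15 N worked out from the spring data. I could not measure it directly; the knob torque on the way agreed with the spring data to within about 1 N.
- **Tube:** about 9 mm from the seat point towards the stop, square to the clamp and upright in the pictures.
- **Gripper:** the wrist force reads about zero. By eye, the tin, jar, block and brush are where they were.

**What disagreed:**
- **Cameras:** the scene and side cameras differed by about 10 mm, so I relied on the wrist camera.
- **First knob grip:** the first try at the knob closed on its hub at 25.7 mm instead of the 16 mm bar. I opened, raised the gripper about 7 mm and gripped the bar correctly.

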